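# Tighten the tortilla press's hold-down screw

### The arm

A 6-joint arm with a two-finger parallel gripper is mounted at the origin on the work surface. World frame = base frame: x ahead of the robot, y to its left, z up, the work surface at z = 0. Lengths are in mm, angles in rad, forces in N, time in s.
With the tool pointing down it reaches from about 250 to 775 mm from the base axis. Payload 4 kg.
Tool frame: the origin (TCP) lies between the finger pads; the fingertips stand 17 mm ahead of it and the grasp point (between the pads) lies 2 mm behind it; z points along the fingers, y is the line along which they close (so a half turn about z gives the same grasp; the last joint's range is limited). The gripper opens to 85 mm and grips with 20 to 120 N. Pads are 22 mm wide; open, the fingers measure 114 mm over their backs; the gripper's body (76 mm by 85 mm) begins 54 mm behind the grasp point. The pads swing forward as they close: fully open they stand 13 mm farther back than shut.
Start: joints at [-1.408, 0.087, 1.371, -0, 1.684, -0.103], TCP at [144.471, -530.702, 248.341] pointing down, gripper open.
Joint ranges: [-3.1, 3.1], [-0.76, 2.03], [0.27, 2.55], [-1.08, 4.22], [0.17, 2.65], [-2.57, 2.57]. Speed limits (rad/s): [2.79, 2.79, 3.14, 3.14, 3.14, 3.14].

### API

Orientations are given as a rotation vector (axis times angle).
In Python, from station import bot, eyes gives the robot as it stands (bot), with the cameras (eyes).
- The arm moves only by the tool nudge_tcp, called after "Emit:" by a JSON object that holds its "name" and its "arguments". Schema: {"type":"object","properties":{"ticks":{"type":"array","items":{"type":"number"},"minItems":7,"maxItems":56},"squeeze":{"type":"number"},"only":{"type":"string"},"quiet":{"type":"boolean"},"lines":{"type":"string"}},"required":["ticks"],"additionalProperties":false}. ticks is one flat list of numbers that holds 1 to 8 rows one after another, with no inner brackets; each row has 7 numbers: dx, dy, dz in fractions of the full range, 1 being 800 mm, then a rotation vector rx, ry, rz in normalised numbers (1 is 360 degrees), then the opening from 0.0 (shut) to 1.0 (fully open); each row is the pose to reach, as a shift and turn from the pose commanded when the call began, along the tool's axes at that moment; what a row does not reach only later rows make up. A row lasts 1/8 s, in which the tool goes at most 62.5 mm and 0.188 rad, less where a joint would pass 70% of its speed; a pose out of reach is approached as far as the arm can. The fingers move at their own pace and stop on an object; squeeze is the grip in N (left out, the last holds). Time passes only in rows, so rows that do not move let the fingers close. The tool returns the time, the measured TCP pose, the force, the opening and the grip force at its end. only (a regular expression) keeps the lines of the reply that match it, lines (a string "A,B") keeps lines A to B, and quiet returns only ok. Input that does not fit is refused with a message, and nothing moves.
- bot.state(): the state, without advancing time (a new reading comes with each control period).
- eyes.capture(name): name is "side" or "top" or "wrist"; returns the picture (384x512x3 uint8, blue, green, red); there is no depth.
- eyes.camera_info(name): a dict with "intrinsics" (3x3 intrinsics, pixels), "k1" (the pictures are not rectified: a ray, as slopes to the right and down, at radius r is drawn at 1 + k1 r^2 times it, then the intrinsics apply), "T" (4x4, takes a point from camera to world coordinates); the wrist camera has in their place "tool_from_camera" (4x4, takes a point from camera to tool coordinates, whose origin is the TCP and whose axes are the flange's). Camera axes: x right, y up, looking along -z (the intrinsics and any distortion apply to the point x, -y, -z); pixel columns grow to the right and rows downward; lengths in mm; the calibration is good to about 2 mm. A picture is of the moment at which its call begins: read the wrist's pose just before it. camera_info takes no time and is no camera call.
- bot.job_done(): hands the job in; it is judged then, once.
The state is a dict: "time": time; "qpos": joint angles; "joint_velocities": joint speeds; "tau": joint torques, N m; "eef_pos": TCP position; "eef_rot": TCP orientation; "wrist_force": force on the tool from outside, world axes, zero at the start; "torque": the same for the moment, N m; "finger_gap": opening from 0.0 (shut) to 1.0 (fully open); "grasp_force": force on a finger pad.
Only numpy, scipy, OpenCV 4.12 (cv2) and the standard library are available. Lean on these libraries where they do the work, as an engineer would, in place of code of your own. Each camera call takes 0.05 s, during which the arm holds its last target. There are 200 camera calls.

### The job

The aluminium tortilla press has worked loose on the slab. Take the screwdriver with the flat, paddle-shaped handle from its wooden stand, seat its wide blade in the big slotted hold-down screw at the front of the press, push the sprung screw well down and, keeping it pushed down all the while, give it about a quarter turn clockwise. Then put the screwdriver back upright in its own stand with its guard resting on the block, and let go.

Things in the scene. Friction and masses are not known exactly. Their poses are not given: they have to be found in the camera images.
- driver: Screwdriver with flat paddle handle, upright in its stand, 180 g, 128 tall (mm). Origin: middle of the blade's lower edge; z up the tool, x along the blade's width. Blade 36 (x) by 5 (y), 20 high; thin shaft; round guard 60 across, its underside at z 58, 6 thick; handle 40 (x) by 26 (y), z 64 to 128: grip across y at z 96. The like tool with a pear-shaped handle is a nut driver, not wanted.
- stand: The screwdriver's own fixed wooden stand, 90 x 90 x 66 mm high; origin at the centre of its underside, z up. Centred in its top a through hole, 55 mm along x by 31 mm along y. The screwdriver hangs in it by its guard, blade along the stand's x (either way round), its origin then 8 mm above the stand's. The other stand holds the nut driver.
- screw_slot (a point): Centre of the slot's floor on the screw's upright axis, 28 mm above the slab; x along the slot, z up; turns and sinks with the screw. Round steel head, 58 mm, on the press's lug towards the robot. Slot 18 mm wide, 12 deep, open-ended; blade fits either way round with 20 degrees of play. Sprung: sinks from about 4 N, 1 N per mm, stop at 8 mm; push 5 mm (3 at least). Rises when let go.
- screw (a joint): Turn of the hold-down screw in rad: 0 to 0.12 at the start, growing clockwise seen from above, stop at 1.57; stays where left (friction 0.08 N m). Because of the play, turning the screwdriver 80 to 90 degrees clockwise from lined up with the slot turns the screw about 1.1 to 1.2. Past 0.8 is tight.

How it is judged:
By the outcome, as a careful person would: the job done as asked, in the order asked, and still so for the second after the job is handed in, with the robot touching nothing.
It also fails if it takes over 58 s, if anything falls off the work surface, if the arm or the gripper's body presses on something with over 40 N, if the wrist force passes 120 N, or if a joint passes its speed limit or range.

## Working session

There is one attempt and no reset: what is moved stays moved. The work goes in short steps, Python scripts to look and compute and a tool call to move; the robot and the scene stay as the last step left them, time stands still between calls to the robot, and variables do not carry over. Pictures are saved under pics/ and viewed, at most 10 in all, crops included, and the job is handed in when it is done.

```bash
ls; mkdir -p pics
```

Run:
```python
from station import bot, eyes
import cv2,numpy as np
s=bot.state();print(s)
a=eyes.capture("side");b=eyes.capture("top")
cv2.imwrite("pics/side0.png",a);cv2.imwrite("pics/top0.png",b)
for n in("side","top","wrist"):print(n,eyes.camera_info(n))
```

```text
pics
station.py
{'time': 0.0, 'qpos': array([-1.40810003e+00,  8.79647525e-02,  1.37226959e+00, -2.78681788e-06,
        1.68360138e+00, -1.03118763e-01]), 'joint_velocities': array([-0.00041054,  0.00126048,  0.00143274, -0.00049269,  0.00076404,
       -0.00069778]), 'tau': array([ 2.73754758e-04, -3.51873207e+01, -3.13268673e+01, -1.93087126e-04,
        1.07665197e-02, -1.60791120e-05]), 'eef_pos': array([ 144.39197719, -530.22769155,  247.12597505]), 'eef_rot': array([-3.11166412e+00, -4.16015551e-01,  1.09212782e-04]), 'wrist_force': array([ 0.06412454, -0.66824814,  0.4262185 ]), 'torque': array([-0.02295141, -0.02203748, -0.03685332]), 'grasp_force': 0.0, 'finger_gap': 0.9984086314356588}
side {'intrinsics': array([[402.14852397,   0.        , 259.84502816],
       [  0.        , 402.14852397, 189.39407394],
       [  0.        ,   0.        ,   1.        ]]), 'k1': -0.054116413242632694, 'T': array([[ 9.74325783e-01,  1.16598166e-01, -1.92598382e-01,
         3.61402907e+02],
       [-2.24461345e-01,  5.69568168e-01, -7.90701718e-01,
        -6.96843835e+02],
       [
[... 579 characters left out ...]
02,  9.95062512e-01,
         1.16827767e+03],
       [ 0.00000000e+00,  0.00000000e+00,  0.00000000e+00,
         1.00000000e+00]])}
wrist {'intrinsics': array([[316.68612085,   0.        , 251.38430278],
       [  0.        , 316.68612085, 194.92655933],
       [  0.        ,   0.        ,   1.        ]]), 'k1': 0.0032485562707057925, 'tool_from_camera': array([[ 1.01296551e-04,  9.65620528e-01,  2.59955736e-01,
         6.63463627e+01],
       [ 9.99999439e-01, -3.71790524e-04,  9.91369038e-04,
        -9.55072100e-01],
       [ 1.05393537e-03,  2.59955490e-01, -9.65620025e-01,
        -1.25103702e+02],
       [ 0.00000000e+00,  0.00000000e+00,  0.00000000e+00,
         1.00000000e+00]])}
```

View pics/side0.png

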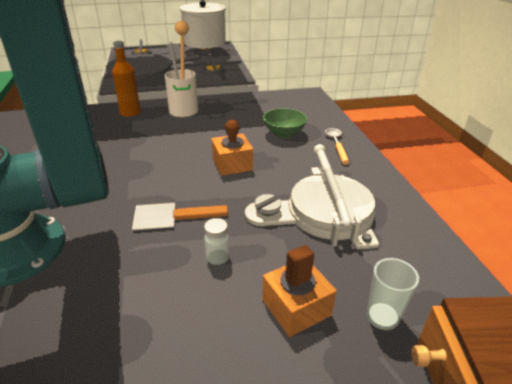

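View pics/top0.png

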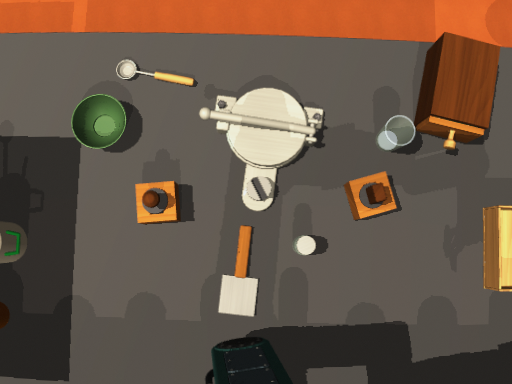

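The paddle-handled driver is in the stand at top (372,195) / side (298,285). The pear-shaped one is at top (157,200). The screw is at top (260,189) / side (267,205), with its slot diagonal.

Create h.py:
```python
from station import bot, eyes
import cv2,numpy as np
from scipy.spatial.transform import Rotation as R
def cam(name,st=None):
    c=eyes.camera_info(name)
    if name!="wrist":T=c["T"]
    else:
        W=np.eye(4);W[:3,:3]=R.from_rotvec(st["eef_rot"]).as_matrix();W[:3,3]=st["eef_pos"];T=W@c["tool_from_camera"]
    return c["intrinsics"],c["k1"],T
def ray(C,uv):
    K,k,T=C
    p=cv2.undistortPoints(np.float64(uv).reshape(-1,1,2),K,np.array([k,0,0,0.]))[:,0]
    d=np.c_[p[:,0],-p[:,1],-np.ones(len(p))]@T[:3,:3].T
    return T[:3,3],d
def plane(C,uv,z):
    o,d=ray(C,uv);return o+d*((z-o[2])/d[:,2])[:,None]
def proj(C,P):
    K,k,T=C;q=(np.atleast_2d(P)-T[:3,3])@T[:3,:3]
    p=np.c_[q[:,0]/-q[:,2],-q[:,1]/-q[:,2]];p*=1+k*(p**2).sum(1)[:,None]
    return p@K[:2,:2].T+K[:2,2]
def tri(Ca,ua,Cb,ub):
    (o,d),(p,e)=ray(Ca,ua),ray(Cb,ub);d=d[0];e=e[0]
    s=np.linalg.lstsq(np.c_[d,-e],p-o,rcond=None)[0]
    a,b=o+d*s[0],p+e*s[1];return (a+b)/2,np.linalg.norm(a-b)
def togo(st,P,xdir=None):
    """shift in tool axes to bring TCP to P, and yaw between tool y and a world direction angle"""
    M=R.from_rotvec(st["eef_rot"]).as_matrix();return (M.T@(np.array(P)-st["eef_pos"])).round(1)
```

Run:
```python
from h import *
s=bot.state();print(R.from_rotvec(s["eef_rot"]).as_matrix().round(3))
t,sd=cam("top"),cam("side")
print("handle",tri(t,[372,192],sd,[300,250]))
print("screw",tri(t,[260,188],sd,[267,204]))
print(plane(t,[[372,195],[347,182],[386,172],[398,210],[359,219]],66).round())
print(plane(t,[[260,188]],40).round())
P=plane(t,[[372,195]],66)[0]
P[2]=330;print(togo(s,P))
```

```text
[[ 0.965  0.263 -0.   ]
 [ 0.263 -0.965  0.002]
 [ 0.    -0.002 -1.   ]]
handle (array([ 538.45337632, -245.00736697,  124.99007006]), np.float64(6.464462292199361))
screw (array([548.23978518,   0.60416662,  34.14596415]), np.float64(0.8779049665345324))
[[ 535. -259.   66.]
 [ 564. -200.   66.]
 [ 590. -292.   66.]
 [ 502. -320.   66.]
 [ 479. -229.   66.]]
[[547.   1.  40.]]
[ 448.3 -159.3  -82.4]
```

The manual's scale: shifts go in shares of 800 mm and turns go in shares of 360 degrees. Converting my numbers, 448 mm / 800 = 0.56, 224 mm / 800 = 0.28.

Emit:
{"name": "nudge_tcp", "arguments": {"ticks": [0.28,-0.1,-0.075,0,0,0,1,0.56,-0.2,-0.075,0,0,0,1,0.56,-0.2,-0.075,0,0,0,1,0.56,-0.2,-0.075,0,0,0,1,0.56,-0.2,-0.075,0,0,0,1,0.56,-0.2,-0.075,0,0,0,1,0.56,-0.2,-0.075,0,0,0,1,0.56,-0.2,-0.075,0,0,0,1]}}

```text
time: 1.1
eef_pos: [536.5, -256.5, 307.8]
eef_rot: [-3.113, -0.42, 0.001]
wrist_force: [0.0, 0.2, -0.7]
finger_gap: 1.0
grasp_force: 0.0
```

Emit:
{"name": "nudge_tcp", "arguments": {"ticks": [0,0,0,0,0,0,1,0,0,0,0,0,0,1,0,0,0,0,0,0,1]}}

```text
time: 1.48
eef_pos: [533.8, -259.5, 308.1]
eef_rot: [-3.114, -0.414, 0.001]
wrist_force: [-0.4, 0.6, 0.5]
finger_gap: 1.002
grasp_force: 0.0
```

Run:
```python
from h import *
s=bot.state();i=eyes.capture("wrist");cv2.imwrite("pics/w1.png",i);np.save("w1.npy",np.r_[s["eef_pos"],s["eef_rot"]]);print(s["eef_pos"],s["eef_rot"],s["qpos"],s["time"])
```

```text
[ 533.75586735 -259.50905804  308.08106323] [-3.11422411e+00 -4.13522178e-01  1.11110037e-03] [-5.47835972e-01  1.82758000e-01  1.14652966e+00 -4.31180044e-04
  1.81287615e+00  7.58831679e-01] 1.475
```

View pics/w1.png

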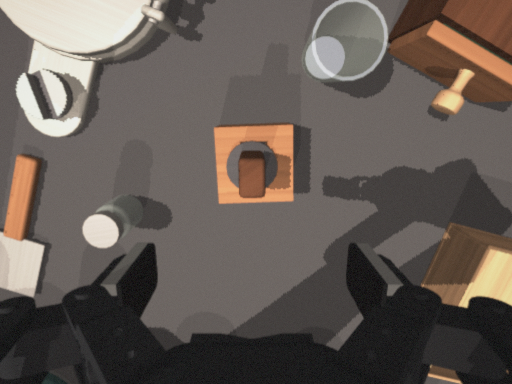

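The wrist view shows the stand square at (215–294, 124–203), the handle top around (252,178) with its long side up the image (tool x), and the screw at (43,95).

Add to h.py:
```python
def blob(img,lo,hi,roi):
    x0,y0,x1,y1=roi;h=cv2.cvtColor(img,cv2.COLOR_BGR2HSV)
    m=np.zeros(h.shape[:2],np.uint8);m[y0:y1,x0:x1]=cv2.inRange(h,lo,hi)[y0:y1,x0:x1]
    m=cv2.morphologyEx(m,cv2.MORPH_OPEN,np.ones((3,3)))
    c=cv2.findContours(m,cv2.RETR_EXTERNAL,cv2.CHAIN_APPROX_NONE)[0]
    return max(c,key=cv2.contourArea) if c else None,m
```

Run:
```python
from h import *
i=cv2.imread("pics/w1.png");h=cv2.cvtColor(i,cv2.COLOR_BGR2HSV)
for p in [(225,150),(252,190),(252,165),(252,156),(235,165),(252,130),(285,195),(252,185),(252,175)]:print(p,h[p[1],p[0]])
t=cv2.imread("pics/top0.png");g=cv2.resize(t[160:230,330:410],None,fx=6,fy=6,interpolation=2)
g2=cv2.resize(i[110:215,200:310],None,fx=4,fy=4,interpolation=2)
o=np.zeros((600,800,3),np.uint8)
g2=cv2.resize(i[115:213,205:303],(392,392),interpolation=2)
g=cv2.resize(t[160:230,335:405],(392,392),interpolation=2)
cv2.imwrite("pics/c1.png",np.hstack([g2,g]))
```

```text
(225, 150) [ 13 134 229]
(252, 190) [ 10 139 143]
(252, 165) [ 10 135 128]
(252, 156) [  8 108  59]
(235, 165) [  6  23 113]
(252, 130) [ 11 137 214]
(285, 195) [ 13 129 235]
(252, 185) [ 10 136 146]
(252, 175) [  9 138 140]
```

View pics/c1.png

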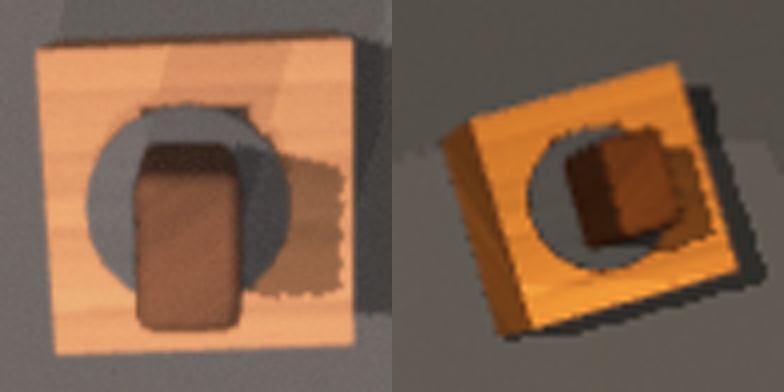

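Crop: the stand-top corners and the handle-top corners are clear in both the wrist view (left) and the top view (right).

Run:
```python
from h import *
w=np.load("w1.npy");s={"eef_pos":w[:3],"eef_rot":w[3:]}
C=cam("wrist",s);t=cam("top")
f=lambda a,x0,y0,k:(np.array(a,float)+.5)/k-.5+[x0,y0]
wc=f([[37,48],[353,37],[355,345],[56,354]],205,115,4)
wh=f([[136,172],[242,172],[240,328],[136,328]],205,115,4)
tc=f([[80,118],[286,64],[345,268],[135,330]],335,160,5.6)
th=f([[249,178]],335,160,5.6)
# order: wrist TL.. ; top TL..(both image up=+x-ish)
for a,b in zip(wc,tc):
    p,e=tri(C,a,t,b);print(p.round(1),round(e,1))
print("handle",tri(C,wh.mean(0),t,th))
for n,q,z,CC in(("w",wc,66,C),("t",tc,66,t),("wh",wh,136,C)):
    P=plane(CC,q,z);d=(P[0]-P[3]+P[1]-P[2]);print(n,P.mean(0).round(1),np.degrees(np.arctan2(d[1],d[0])).round(1),np.linalg.norm(P-np.roll(P,1,0),axis=1).round(1))
print("thandle",plane(t,th,136).round(1))
M=R.from_rotvec(s["eef_rot"]).as_matrix();print(np.degrees(np.arctan2(M[1,0],M[0,0])))
i=cv2.imread("pics/w1.png");cv2.imwrite("pics/c2.png",cv2.resize(i[55:145,5:105],None,fx=5,fy=5,interpolation=2))
```

```text
[ 567.7 -204.7   64.1] 0.9
[ 593.8 -291.7   61.8] 2.2
[ 507.7 -317.3   64.4] 1.2
[ 479.8 -230.4   59. ] 1.5
handle (array([ 536.35517063, -257.93012762,  132.00938533]), np.float64(0.27542959711926324))
w [ 538.1 -260.9   66. ] 17.2 [90.6 89.6 90.8 90.3]
t [ 536.8 -260.1   66. ] 15.7 [90.4 90.4 88.3 92.4]
wh [ 536.9 -257.7  136. ] 14.8 [38.1 25.  38.1 25.3]
thandle [[ 535.8 -257.   136. ]]
15.127545481385301
```

In the tool's units: 206 mm / 800 = 0.2575, 190 mm / 800 = 0.2375.

Emit:
{"name": "nudge_tcp", "arguments": {"ticks": [0.0038,-0.0013,0.075,0,0,0,1,0.0038,-0.0013,0.15,0,0,0,1,0.0038,-0.0013,0.2,0,0,0,1,0.0038,-0.0013,0.2375,0,0,0,1,0.0038,-0.0013,0.2575,0,0,0,1,0.0038,-0.0013,0.2575,0,0,0,1,0.0038,-0.0013,0.2575,0,0,0,1]}}

```text
time: 2.4
eef_pos: [538.2, -257.7, 104.3]
eef_rot: [3.112, 0.415, 0.004]
wrist_force: [0.2, -0.6, -0.1]
finger_gap: 0.996
grasp_force: 0.0
```

```bash
python3 - <<'E'
from h import *
s=bot.state();print(s["eef_pos"],s["time"]);i=eyes.capture("side");cv2.imwrite("pics/s2.png",i)
E
```

```text
[ 538.17414192 -257.70194015  104.27253675] 2.4
```

View pics/c2.png

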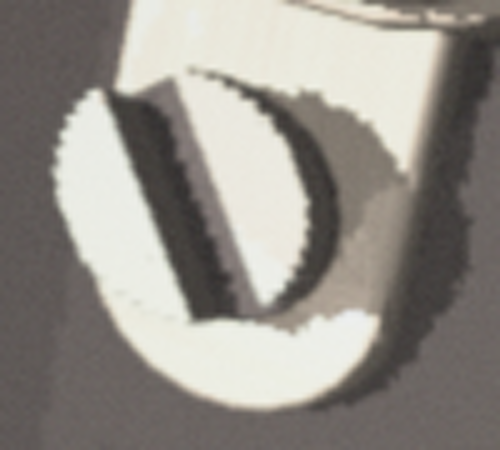

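The crop shows the slot running from the upper left (140,85) to the lower right (228,312), so it can be measured. Now I'll grip the handle.

In the tool's units: 2 mm / 800 = 0.0025.

Emit:
{"name": "nudge_tcp", "arguments": {"ticks": [0,0,0.0025,0,0,0,0.5,0,0,0.0025,0,0,0,0.1,0,0,0.0025,0,0,0,0,0,0,0.0025,0,0,0,0,0,0,0.0025,0,0,0,0,0,0,0.0025,0,0,0,0,0,0,0.0025,0,0,0,0,0,0,0.0025,0,0,0,0], "squeeze": 80}}

```text
time: 3.45
eef_pos: [537.6, -257.0, 100.7]
eef_rot: [3.113, 0.416, 0.001]
wrist_force: [1.6, -1.2, 2.9]
finger_gap: 0.292
grasp_force: 78.5
```

```bash
python3 - <<'E'
from h import *
w=np.load("w1.npy");s={"eef_pos":w[:3],"eef_rot":w[3:]}
C=cam("wrist",s)
f=lambda a,x0,y0,k:(np.array(a,float)+.5)/k-.5+[x0,y0]
for q in([[105,92],[195,318]],[[178,75],[262,305]]):
    P=plane(C,f(q,5,55,5),40);d=P[0]-P[1];print(P.round(1),P.mean(0).round(1),np.degrees(np.arctan2(d[1],d[0])))
s=bot.state();print(s["eef_pos"],s["eef_rot"],s["qpos"].round(2),s["time"])
E
```

```text
[[568.3  23.4  40. ]
 [522.1  -1.6  40. ]] [545.2  10.9  40. ] 28.457806875552325
[[576.4   7.4  40. ]
 [529.4 -16.9  40. ]] [552.9  -4.7  40. ] 27.260084765127793
[ 537.63460588 -257.04312615  100.72494319] [3.11320265e+00 4.16315069e-01 1.19050385e-03] [-0.54  0.26  1.47 -0.    1.41  0.76] 3.45
```

In the tool's units: -110 mm / 800 = -0.1375, -90 mm / 800 = -0.1125.

Emit:
{"name": "nudge_tcp", "arguments": {"ticks": [0,0,-0.025,0,0,0,0,0,0,-0.0625,0,0,0,0,0,0,-0.1125,0,0,0,0,0,0,-0.1375,0,0,0,0,0,0,-0.1375,0,0,0,0]}}

```text
time: 4.08
eef_pos: [537.8, -257.1, 211.5]
eef_rot: [3.112, 0.416, 0.003]
wrist_force: [0.8, 0.1, -1.4]
finger_gap: 0.296
grasp_force: 78.6
```

Emit:
{"name": "nudge_tcp", "arguments": {"ticks": [0.0025,-0.075,0,0,0,0,0,0.005,-0.15,0,0,0,0,0,0.0075,-0.225,0,0,0,0,0,0.01,-0.2813,0,0,0,0,0,0.01,-0.31,0,0,0,0,0,0.01,-0.31,0,0,0,0,0,0.01,-0.31,0,0,0,0,0,0.01,-0.31,0,0,0,0,0]}}

```text
time: 5.08
eef_pos: [479.9, -16.4, 209.5]
eef_rot: [3.114, 0.414, -0.002]
wrist_force: [-0.6, 0.4, -1.9]
finger_gap: 0.3
grasp_force: 79.3
```

```bash
python3 - <<'E'
from h import *
s=bot.state();i=eyes.capture("wrist");cv2.imwrite("pics/w2.png",i);np.save("w2.npy",np.r_[s["eef_pos"],s["eef_rot"]]);print(s["eef_pos"],s["eef_rot"],s["qpos"],s["time"])
E
```

```text
[479.91073352 -16.44119572 209.54747312] [ 3.11413667e+00  4.13956647e-01 -2.09966927e-03] [-1.52108871e-01 -5.72841122e-02  1.59381091e+00 -4.35143348e-04
  1.60633140e+00  1.15436532e+00] 5.075
```

View pics/w2.png

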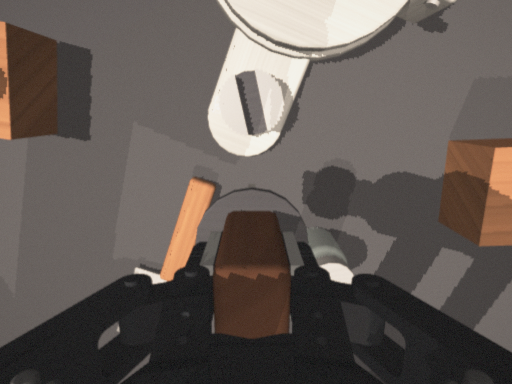

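The wrist view shows the driver held squarely, the guard arc centred at about column 253, and the slot dark between (237,76) and (262,132).

Run:
```python
from h import *
i=cv2.imread("pics/w2.png")
cv2.imwrite("pics/c3.png",cv2.resize(i[55:155,200:300],None,fx=6,fy=6,interpolation=2))
```

```text
(no output)
```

View pics/c3.png

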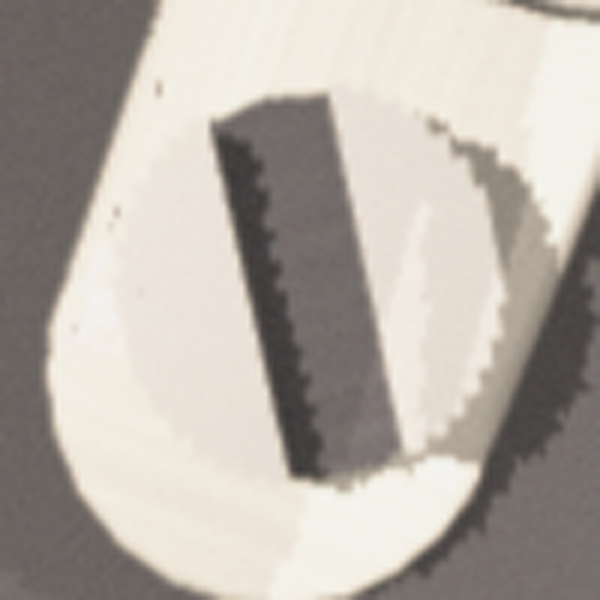

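The slot edges are sharp: left (212,125)–(292,478), right (330,95)–(402,455). The head is centred at about (309,288) in the crop.

Run:
```python
from h import *
w=np.load("w2.npy");w1=np.load("w1.npy");mk=lambda w:{"eef_pos":w[:3],"eef_rot":w[3:]}
C=cam("wrist",mk(w));C1=cam("wrist",mk(w1));t=cam("top")
f=lambda a,x0,y0,k:(np.array(a,float)+.5)/k-.5+[x0,y0]
q=f([[212,125],[292,478],[330,95],[402,455]],200,55,6);q1=f([[105,92],[195,318],[178,75],[262,305]],5,55,5)
for a,b in zip(q,q1):
    p,e=tri(C,a,C1,b);print(p.round(1),round(e,1))
P=plane(C,q,40);print(P.round(1),P.mean(0).round(1))
for a,b in((0,1),(2,3)):d=P[a]-P[b];print(np.degrees(np.arctan2(d[1],d[0])).round(1))
# blade pose estimate: guard arc etc; guard centre expected pixel
M=R.from_rotvec(w[3:]).as_matrix();g=w[:3]+M@np.array([0,0,32])
th=np.linspace(0,2*np.pi,40);print(proj(C,g+30*np.c_[np.cos(th),np.sin(th),0*th]).min(0),proj(C,g+30*np.c_[np.cos(th),np.sin(th),0*th]).max(0))
i=cv2.cvtColor(cv2.imread("pics/w2.png"),cv2.COLOR_BGR2GRAY);print(i[184:200,252],i[176:200,244])
print(np.degrees(np.arctan2(M[1,0],M[0,0])))
```

```text
[567.9  23.6  39.5] 0.7
[521.7  -0.8  38.7] 0.3
[576.2   8.1  38.8] 0.3
[529.2 -16.2  38.8] 0.1
[[567.5  23.5  40. ]
 [521.7  -0.8  40. ]
 [575.9   8.   40. ]
 [529.4 -16.1  40. ]] [548.6   3.6  40. ]
28.0
27.4
[197.19925736 183.75049184] [309.76915641 288.41558145]
[100 100  91  73  53  71  97 105 103 103 105 105 101 101 101 101] [114 113 114 115 111 113 117 113 114 111 112 108  86  56  76  99 104 107
 104 103 104 100 104 102]
15.143677061893966
```

In the tool's units: 69 mm / 800 = 0.0863, 60 mm / 800 = 0.075, -1.4 rad / 6.2832 = -0.2228.

Emit:
{"name": "nudge_tcp", "arguments": {"ticks": [0.025,0,0,0,0,-0.0286,0,0.05,0,0,0,0,-0.0573,0,0.075,-0.0013,0,0,0,-0.0859,0,0.0863,-0.0013,0,0,0,-0.1146,0,0.0863,-0.0013,0,0,0,-0.1432,0,0.0863,-0.0013,0,0,0,-0.1719,0,0.0863,-0.0013,0,0,0,-0.2005,0,0.0863,-0.0013,0,0,0,-0.2228,0]}}

```text
time: 6.12
eef_pos: [546.5, 2.7, 210.0]
eef_rot: [-2.109, -2.328, 0.001]
wrist_force: [0.5, -0.3, -2.3]
finger_gap: 0.298
grasp_force: 79.1
```

Emit:
{"name": "nudge_tcp", "arguments": {"ticks": [0,0,0,0,0,-0.0286,0,0,0,0,0,0,-0.0573,0,0,0,0,0,0,-0.0859,0,0,0,0,0,0,-0.1146,0,0,0,0,0,0,-0.1432,0,0,0,0,0,0,-0.1719,0,0,0,0,0,0,-0.2005,0,0,0,0,0,0,-0.2228,0]}}

```text
time: 7.12
eef_pos: [546.4, 2.7, 210.0]
eef_rot: [-0.114, -3.139, 0.0]
wrist_force: [-0.1, -0.2, -1.3]
finger_gap: 0.294
grasp_force: 79.1
```

Emit:
{"name": "nudge_tcp", "arguments": {"ticks": [0,0,0.025,0,0,-0.0286,0,0,0,0.05,0,0,-0.0573,0,0,0,0.0625,0,0,-0.0796,0,0,0,0.075,0,0,-0.0893,0,0,0,0.075,0,0,-0.0893,0,0,0,0.075,0,0,-0.0893,0]}}

```text
time: 7.88
eef_pos: [546.6, 3.1, 150.6]
eef_rot: [-0.752, 3.05, -0.0]
wrist_force: [-0.4, -0.2, -1.8]
finger_gap: 0.296
grasp_force: 79.1
```

```bash
python3 - <<'E'
from h import *
s=bot.state();M=R.from_rotvec(s["eef_rot"]).as_matrix();print(s["eef_pos"],s["qpos"],s["time"],M.round(3),np.degrees(np.arctan2(M[1,0],M[0,0])))
print(togo(s,[546.4,2.4,126]))
i=eyes.capture("wrist");cv2.imwrite("pics/w3.png",i)
j=eyes.capture("side");cv2.imwrite("pics/s3.png",np.hstack([i[:,100:400],cv2.resize(j[130:260,190:330],None,fx=2.9,fy=2.95)]))
E
```

```text
[546.57200803   3.1024251  150.636522  ] [-9.80081841e-02  1.18845718e-01  1.53129180e+00 -9.66427816e-05
  1.49092611e+00 -2.15235487e+00] 7.875 [[-0.885 -0.465  0.001]
 [-0.465  0.885 -0.   ]
 [-0.    -0.    -1.   ]] -152.29416087110567
[ 0.5 -0.5 24.6]
```

View pics/s3.png

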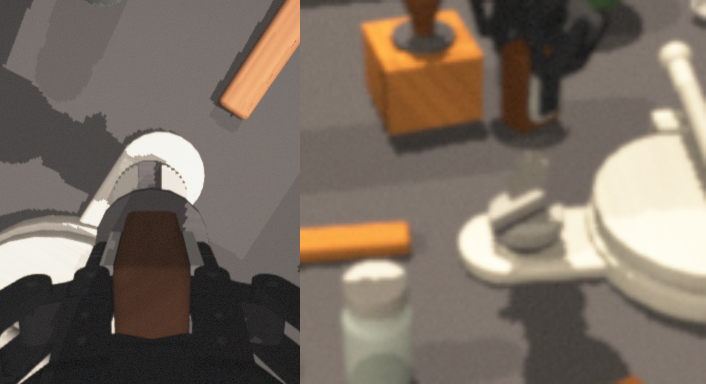

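The left half shows the slot lined up with the handle axis (column about 250). The side view shows the blade just above the screw. Descending now, and pushing.

In the tool's units: 29 mm / 800 = 0.0363, 27 mm / 800 = 0.0338.

Emit:
{"name": "nudge_tcp", "arguments": {"ticks": [0,0,0.0188,0,0,0,0,0,0,0.0313,0,0,0,0,0,0,0.0338,0,0,0,0,0,0,0.0363,0,0,0,0]}}

```text
time: 8.48
eef_pos: [546.2, 3.6, 121.0]
eef_rot: [0.755, -3.049, 0.0]
wrist_force: [0.2, 0.9, -2.3]
finger_gap: 0.296
grasp_force: 79.1
```

Emit:
{"name": "nudge_tcp", "arguments": {"ticks": [0,0,0.0025,0,0,0,0,0,0,0.005,0,0,0,0,0,0,0.0063,0,0,0,0,0,0,0.0075,0,0,0,0,0,0,0.0075,0,0,0,0]}}

```text
time: 9.1
eef_pos: [546.5, 3.6, 116.8]
eef_rot: [-0.754, 3.048, -0.001]
wrist_force: [-4.0, -0.1, 6.1]
finger_gap: 0.296
grasp_force: 80.1
```

In the tool's units: 2 mm / 800 = 0.0025, 1 mm / 800 = 0.0013.

Emit:
{"name": "nudge_tcp", "arguments": {"ticks": [0,0,0.0013,0,0,0,0,0,0,0.0025,0,0,0,0,0,0,0.0025,0,0,0,0]}}

```text
time: 9.48
eef_pos: [546.5, 3.6, 115.2]
eef_rot: [-0.754, 3.048, -0.001]
wrist_force: [-4.1, 0.5, 8.0]
finger_gap: 0.292
grasp_force: 80.3
```

Emit:
{"name": "nudge_tcp", "arguments": {"ticks": [0,0,0,0,0,0.0239,0,0,0.0006,0,0,0,0.0477,0,0,0.0013,0,0,0,0.0716,0,-0.0006,0.0019,0,0,0,0.0955,0,-0.0006,0.0025,0,0,0,0.1194,0]}}

```text
time: 10.1
eef_pos: [548.3, 4.3, 116.2]
eef_rot: [0.421, 3.105, -0.004]
wrist_force: [1.4, -2.6, 7.1]
finger_gap: 0.297
grasp_force: 80.2
```

In the tool's units: -1 mm / 800 = -0.0013, -0.5 mm / 800 = -0.0006, 0.75 rad / 6.2832 = 0.1194.

Emit:
{"name": "nudge_tcp", "arguments": {"ticks": [0,0,0.0013,0,0,0.0191,0,0,0,0.0013,0,0,0.043,0,-0.0006,0.0006,0.0013,0,0,0.0668,0,-0.0006,0.0013,0.0013,0,0,0.0907,0,-0.0013,0.0013,0.0013,0,0,0.1194,0,-0.0013,0.0013,0.0013,0,0,0.1194,0,-0.0013,0.0013,0.0013,0,0,0.1194,0]}}

```text
time: 10.98
eef_pos: [549.2, 4.3, 115.3]
eef_rot: [1.523, 2.738, -0.001]
wrist_force: [0.1, -3.8, 7.6]
finger_gap: 0.296
grasp_force: 80.3
```

Run:
```python
from h import *
s=bot.state();M=R.from_rotvec(s["eef_rot"]).as_matrix();print(np.degrees(np.arctan2(M[1,0],M[0,0])),s["torque"],s["eef_pos"])
i=eyes.capture("wrist");cv2.imwrite("pics/w4.png",i)
```

```text
121.8233141264655 [-0.84314251  0.21614817  0.02399969] [549.17136776   4.25470491 115.30259515]
```

View pics/w4.png

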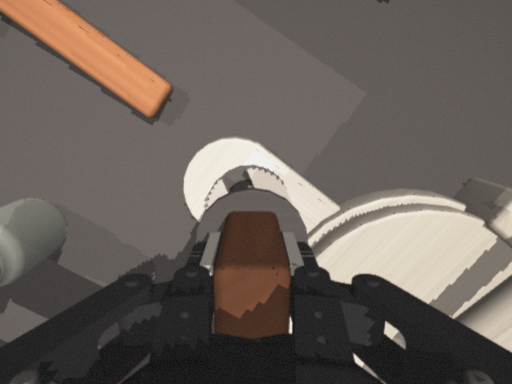

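The wrist view shows the tool turned about 86° and the slot end just showing at (238,180). I'll raise it straight and check the slot angle.

In the tool's units: -95 mm / 800 = -0.1188, -70 mm / 800 = -0.0875, -0.1 rad / 6.2832 = -0.0159.

Emit:
{"name": "nudge_tcp", "arguments": {"ticks": [0,0,0,0,0,-0.0159,0,0,0,-0.0063,0,0,-0.0159,0,0,0,-0.0188,0,0,-0.0159,0,0,0,-0.0375,0,0,-0.0159,0,0,0,-0.0875,0,0,-0.0159,0,0,0,-0.1188,0,0,-0.0159,0,0,0,-0.1188,0,0,-0.0159,0]}}

```text
time: 11.9
eef_pos: [548.3, 6.3, 210.2]
eef_rot: [1.385, 2.814, 0.003]
wrist_force: [0.5, 0.5, -1.4]
finger_gap: 0.298
grasp_force: 79.2
```

Emit:
{"name": "nudge_tcp", "arguments": {"ticks": [-0.05,0,0,0,0,0,0,-0.075,0,0,0,0,0,0,-0.075,0,0,0,0,0,0,-0.075,0,0,0,0,0,0]}}

```text
time: 12.4
eef_pos: [582.9, -40.6, 206.4]
eef_rot: [-1.386, -2.817, 0.0]
wrist_force: [-0.2, -0.5, -1.0]
finger_gap: 0.299
grasp_force: 79.2
```

Run:
```python
from h import *
s=bot.state();M=R.from_rotvec(s["eef_rot"]).as_matrix();print(np.degrees(np.arctan2(M[1,0],M[0,0])),s["eef_pos"],s["qpos"])
C=cam("wrist",s);i=eyes.capture("wrist");cv2.imwrite("pics/w5.png",i)
np.save("w5.npy",np.r_[s["eef_pos"],s["eef_rot"]]);print(proj(C,[548.6,3.6,40]))
```

```text
127.5929455915925 [582.91632988 -40.64174822 206.41997101] [-1.66969112e-01  1.76388728e-01  1.35397320e+00  6.53206676e-04
  1.61346094e+00 -8.23063735e-01]
[[250.07229841 122.19573793]]
```

View pics/w5.png

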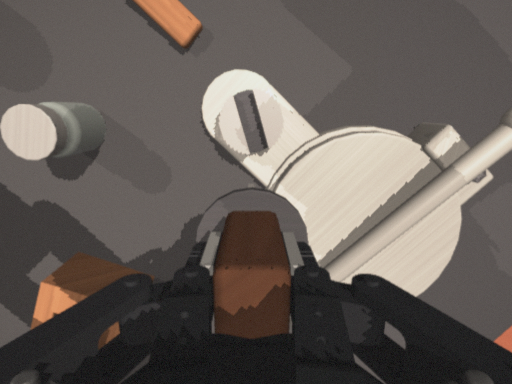

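The slot has turned to about 141° (from 208°), roughly 1.17 rad, so the screw is tight. The guard is at the same place in the image as before (row 188), so the grip hasn't slipped. Returning to the original grasp pose over the stand.

In the tool's units: -168 mm / 800 = -0.21, -144 mm / 800 = -0.18, 1.4 rad / 6.2832 = 0.2228.

Emit:
{"name": "nudge_tcp", "arguments": {"ticks": [-0.0375,-0.0438,0,0,0,0.0286,0,-0.075,-0.0875,0,0,0,0.0573,0,-0.1125,-0.1313,0,0,0,0.0859,0,-0.15,-0.175,0,0,0,0.1146,0,-0.18,-0.21,0,0,0,0.1432,0,-0.18,-0.21,0,0,0,0.1719,0,-0.18,-0.21,0,0,0,0.2005,0,-0.18,-0.21,0,0,0,0.2228,0]}}

```text
time: 13.45
eef_pos: [538.1, -257.0, 207.5]
eef_rot: [-2.879, -1.256, -0.0]
wrist_force: [-0.4, -0.6, -0.9]
finger_gap: 0.296
grasp_force: 79.1
```

Emit:
{"name": "nudge_tcp", "arguments": {"ticks": [0,0,0,0,0,0.0286,0,0,0,0,0,0,0.0573,0,0,0,0,0,0,0.0796,0,0,0,0,0,0,0.0894,0,0,0,0,0,0,0.0894,0,0,0,0,0,0,0.0894,0]}}

```text
time: 14.2
eef_pos: [538.2, -257.3, 207.4]
eef_rot: [3.114, 0.417, 0.0]
wrist_force: [-0.4, 0.2, -1.8]
finger_gap: 0.293
grasp_force: 79.1
```

Run:
```python
from h import *
s=bot.state();M=R.from_rotvec(s["eef_rot"]).as_matrix();print(np.degrees(np.arctan2(M[1,0],M[0,0])),togo(s,[537.6,-257.5,101.5]),s["qpos"])
```

```text
15.25617464975231 [ -0.7   0.  105.9] [-5.40960705e-01  2.01584658e-01  1.32251667e+00  3.63907412e-05
  1.61740013e+00  7.63566842e-01]
```

Emit:
{"name": "nudge_tcp", "arguments": {"ticks": [-0.0013,0,0.0375,0,0,0,0,-0.0013,0,0.0688,0,0,0,0,-0.0013,0,0.1,0,0,0,0,-0.0013,0,0.1188,0,0,0,0,-0.0013,0,0.1275,0,0,0,0,-0.0013,0,0.13,0,0,0,0,-0.0013,0,0.13,0,0,0,0]}}

```text
time: 15.08
eef_pos: [537.8, -258.4, 104.3]
eef_rot: [3.113, 0.415, 0.002]
wrist_force: [1.0, 0.3, -1.9]
finger_gap: 0.295
grasp_force: 79.1
```

Emit:
{"name": "nudge_tcp", "arguments": {"ticks": [0,0,0.0006,0,0,0,0,0,0,0.0013,0,0,0,0,0,0,0.0019,0,0,0,0,0,0,0.0019,0,0,0,0]}}

```text
time: 15.58
eef_pos: [537.3, -258.1, 101.8]
eef_rot: [3.114, 0.415, -0.0]
wrist_force: [0.5, -0.0, -1.9]
finger_gap: 0.29
grasp_force: 79.1
```

In the tool's units: 1 mm / 800 = 0.0013, 0.5 mm / 800 = 0.0006.

Emit:
{"name": "nudge_tcp", "arguments": {"ticks": [0,0,0.0006,0,0,0,0,0,0,0.0013,0,0,0,0,0,0,0.0013,0,0,0,0,0,0,0.0013,0,0,0,0]}}

```text
time: 16.08
eef_pos: [537.3, -258.1, 100.8]
eef_rot: [3.114, 0.415, -0.0]
wrist_force: [-0.1, 0.5, -1.8]
finger_gap: 0.297
grasp_force: 79.4
```

Emit:
{"name": "nudge_tcp", "arguments": {"ticks": [0,0,0.0005,0,0,0,0,0,0,0.001,0,0,0,0,0,0,0.001,0,0,0,0,0,0,0.001,0,0,0,0]}}

```text
time: 16.58
eef_pos: [537.3, -258.1, 100.7]
eef_rot: [3.114, 0.415, 0.0]
wrist_force: [-2.7, 1.5, 4.1]
finger_gap: 0.293
grasp_force: 79.7
```

Contact: the guard is resting on the block (TCP z 100.7, as at the grasp). Releasing and backing off.

In the tool's units: -0.5 mm / 800 = -0.0006.

Emit:
{"name": "nudge_tcp", "arguments": {"ticks": [0,0,-0.0006,0,0,0,0.4,0,0,-0.0006,0,0,0,0.7,0,0,-0.0006,0,0,0,1,0,0,-0.0006,0,0,0,1,0,0,-0.0006,0,0,0,1,0,0,-0.0006,0,0,0,1], "squeeze": 20}}

```text
time: 17.32
eef_pos: [537.4, -258.1, 100.5]
eef_rot: [3.114, 0.415, 0.0]
wrist_force: [-0.1, -1.0, 0.2]
finger_gap: 1.001
grasp_force: 0.0
```

Emit:
{"name": "nudge_tcp", "arguments": {"ticks": [0,0,-0.025,0,0,0,1,0,0,-0.075,0,0,0,1,0,0,-0.15,0,0,0,1,0,0,-0.225,0,0,0,1,0,0,-0.2575,0,0,0,1,0,0,-0.2575,0,0,0,1,0,0,-0.2575,0,0,0,1,0,0,-0.2575,0,0,0,1]}}

```text
time: 18.32
eef_pos: [536.7, -257.7, 303.6]
eef_rot: [-3.111, -0.414, 0.006]
wrist_force: [0.7, 0.6, -0.2]
finger_gap: 0.999
grasp_force: 0.0
```

Run:
```python
from h import *
s=bot.state();C=cam("wrist",s);i=eyes.capture("wrist");cv2.imwrite("pics/w6.png",i);t=eyes.capture("top");cv2.imwrite("pics/t6.png",t)
print(s["eef_pos"],s["finger_gap"])
# handle top in wrist view: brown (dark) blob inside the stand, was centred (252,178)
for n,im,rois in(("w1",cv2.imread("pics/w1.png"),(225,140,280,205)),("w6",i,(225,140,280,205))):
    c,m=blob(im,(5,115,95),(14,200,175),rois);print(n,cv2.minAreaRect(c))
for n,im in(("t0",cv2.imread("pics/top0.png")),("t6",t)):
    c,m=blob(im,(0,100,20),(14,255,135),(355,175,392,212));print(n,cv2.minAreaRect(c),cv2.contourArea(c))
```

```text
[ 536.70468063 -257.72811523  303.56208981] 0.9985123049888636
w1 ((252.0, 178.0), (38.0, 26.0), 90.0)
w6 ((253.0, 182.0), (38.0, 26.0), 90.0)
t0 ((378.3207702636719, 194.12266540527344), (22.66448974609375, 22.801849365234375), 74.05460357666016) 389.5
t6 ((370.4499816894531, 195.35000610351562), (17.39252471923828, 7.589465618133545), 71.56504821777344) 96.0
```

Run:
```python
from h import *
j=eyes.capture("side");a=cv2.imread("pics/side0.png")
for im in(a,j):
    c,m=blob(im,(0,110,20),(14,255,120),(275,240,325,290));print(cv2.boundingRect(c),cv2.contourArea(c))
s=bot.state();print(plane(cam("wrist",s),[[252.8,182]],136))
print(s["time"],bot.job_done())
```

```text
(286, 254, 28, 32) 590.0
(285, 255, 28, 31) 587.5
[[ 536.54568572 -257.754993    136.        ]]
the job is handed in; nothing more can be done
18.475 None
```

I turned the hold-down screw about 1.17 rad clockwise while keeping it pushed down 4.5–5.5 mm. The screwdriver is back upright in its own stand, released, within about 1 mm of where it started, and I handed the job in at 18.5 s.

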